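# Open the push-to-open medicine cupboard

### The arm

A 7-joint arm with a two-finger parallel gripper is mounted at the origin on the work surface. World frame = base frame: x ahead of the robot, y to its left, z up, the work surface at z = 0. Lengths are in m, angles in rad, forces in N, time in s.
With the tool pointing down it reaches from about 0.425 to 1.025 m from the base axis. Payload 9.4 kg.
Tool frame: the origin (TCP) lies midway between the tips of the shut fingers; the grasp point (between the pads) lies 19 mm behind it; z points along the fingers, y is the line along which they close (so a half turn about z gives the same grasp; the last joint's range is limited). The gripper opens to 85 mm and grips with 20 to 120 N. Pads are 22 mm wide; open, the fingers measure 114 mm over their backs; the gripper's body (76 mm by 85 mm) begins 54 mm behind the grasp point. The pads swing forward as they close: fully open they stand 13 mm farther back than shut.
Start: joints at [1.131, 0.599, -0.003, 1.599, 0.002, 0.943, -0.08], TCP at [0.257, -0.678, 0.231] pointing down, gripper open.
Joint ranges: [-2.57, 2.57], [-0.35, 1.97], [-1.29, 1.29], [0.11, 2.56], [-1.05, 4.19], [0.11, 1.86], [-2.63, 2.63]. Speed limits (rad/s): [2.22, 2.22, 3.01, 3.01, 3.14, 3.14, 3.14].

### API

Orientations are given as a rotation vector (axis times angle).
In Python, from cell import get_state, camera, get_calibration, hand_in gives the robot as it stands.
- The arm moves only by the tool servo_tool, never from a script. Its argument "deltas" is a list of rows, each a list of 5 numbers: the opening, from 0 (shut) to 1 (fully open), then the shift along the tool's x, y, z in units of 25 mm (1.0 is 25 mm), then the turn about the tool's z in degrees. In form: [[grip, dx, dy, dz, roll], ...]. A call has 1 to 10 rows; each row shifts and turns the commanded pose from where the row before left it, along the tool's axes as they then stand; what a row does not reach is not made up. A row lasts 1/8 s, in which the tool goes at most 62.5 mm and 10.7 degrees, less where a joint would pass 70% of its speed; a pose out of reach is approached as far as the arm can. A call is refused whole if a number of a shift passes 1 or a number of a turn 10.7, either way. A call with a gripper value outside its range is refused whole. The fingers move at their own pace and stop on an object; "newtons" is the grip in N (left out, the last holds). Time passes only in rows, so rows that do not move let the fingers close. It gives the time, the measured TCP pose, the force, the opening and the grip force at its end, in the units of the state.
- get_state(): the state, without advancing time (a new reading comes with each control period).
- camera(name): name is "side" or "top" or "wrist"; returns (picture, depth): 400x640x3 uint8, red, green, blue; 400x640 float32, m along the optical axis (not along the pixel's ray), 0 where there is no reading.
- get_calibration(name): a dict with "fx", "fy", "cx", "cy" (pixels), "D" ([k1, k2, p1, p2, k3] as OpenCV has them; the pictures are not rectified), "view" (4x4, takes a point from world to camera coordinates). Camera axes: x right, y down, z forward; pixel columns grow to the right and rows downward; lengths in m; the calibration is good to about 2 mm. A picture is of the moment at which its call begins: read the wrist's pose just before it. get_calibration takes no time and is no camera call; for the wrist camera it gives the pose at the moment of the call.
- hand_in(): hands the job in; it is judged then, once.
The state is a dict: "clock": time; "qpos": joint angles; "joint_velocities": joint speeds; "tau": joint torques, N m; "position": TCP position; "orientation": TCP orientation; "force": force on the tool from outside, world axes, zero at the start; "ft_torque": the same for the moment, N m; "finger_gap": opening from 0.0 (shut) to 1.0 (fully open); "grasp_force": force on a finger pad.
Only numpy, scipy, OpenCV 4.12 (cv2) and the standard library are available. Lean on these libraries where they do the work, as an engineer would, in place of code of your own. Each camera call takes 0.05 s, during which the arm holds its last target. There are 200 camera calls.

### The job

Open the wider of the two white push-to-open cupboards on the pharmacy counter for restocking: press its door in near the free edge so the catch releases and lets it pop ajar, then swing that door wide open, to about a right angle, and leave it so. Keep the narrow cupboard shut.

Things in the scene. Friction and masses are not known exactly. Their poses are not given: they have to be found in the camera images.
- wide_cupboard: White cupboard fixed on the counter, 180 mm wide, 130 mm deep, 180 mm high, open at the front behind its door. Origin: centre of its underside; x points from front to back, y along the front to the hinge side, z up. A like cupboard only 120 mm wide stands about 440 mm from it across the counter; both face the robot's right (-y), and which of them is on the left varies.
- wide_door (a joint): Angle of the wide door (rad): 0 shut and held by a catch, 1.75 at its stop. Pressing the free edge in 4 to 6 mm (stop at 6 mm, -0.037 rad; 5 to 10 N) releases the catch for good; let go, a spring swings it out to about 0.4. It then moves freely (1 to 2 N at the edge), stays where left; pushed shut it springs ajar again. Opening turns it clockwise seen from above.
- wide_press (a point): Point on the outer face of the wide door, a plain white panel 180 mm wide and 14 mm thick without a handle, 8 mm clear of the box front, top 180 mm above the counter. It lies 25 mm from the free upright edge, 25 mm below the top, and moves with the door. x points square through the door into the cupboard (the way to press), y along the door to the hinge, z up.
- wide_hinge (a point): Point on the upright hinge line of the wide door, at the height of its top (180 mm), in the middle of the 14 mm thickness, 180 mm from the free edge. The hinge is on the edge nearer the robot, so the far edge swings out. Axes turn with the door, as at wide_press; in them wide_press is at x -7, y -155, z -25 mm.
- narrow_door (a joint): Door angle of the narrow cupboard (rad, 0 shut): same height, depth, door and catch as the wide one, but only 120 mm wide. To be left shut.
Things that resemble listed ones, but are neither listed nor needed, are in the scene too. What is shaped like the wide_cupboard but green is not meant.

How it is judged:
By the outcome, as a careful person would: the job done as asked, in the order asked, and still so for the second after the job is handed in, with the robot touching nothing.
It also fails if it takes over 42 s, if anything falls off the work surface, if the arm or the gripper's body presses on something with over 40 N, if the wrist force passes 120 N, or if a joint passes its speed limit or range.

## Working session

There is one attempt and no reset: what is moved stays moved. The work goes in short steps, Python scripts to look and compute and a tool call to move; the robot and the scene stay as the last step left them, time stands still between calls to the robot, and variables do not carry over. Pictures are saved under pics/ and viewed, at most 10 in all, crops included, and the job is handed in when it is done.

Besides the shell and the picture viewer there is one more tool, called as name([rows], argument=value, ...), one row to a line, values as JSON. servo_tool: Moves the arm, as the interface text tells. Its arguments: {"type":"object","properties":{"deltas":{"type":"array","items":{"type":"array","items":{"type":"number"}}},"newtons":{"type":"number"}},"required":["deltas"]}

```bash
mkdir -p pics; python3 - <<'E'
from cell import *
import cv2,numpy as np
s=get_state();print({k:np.round(v,3) for k,v in s.items()})
for n in("top","side"):
    p,d=camera(n);cv2.imwrite(f"pics/{n}0.png",p[:,:,::-1]);np.save(f"pics/{n}0.npy",d)
    c=get_calibration(n);print(n,c)
E
```

```text
{'clock': np.float64(0.0), 'qpos': array([ 1.131,  0.6  , -0.003,  1.6  ,  0.002,  0.943, -0.08 ]), 'joint_velocities': array([ 0.001, -0.001,  0.001,  0.001,  0.001, -0.001, -0.001]), 'tau': array([-0.0000e+00, -7.7645e+01,  1.5650e+00, -2.5801e+01,  1.2000e-02,
        9.0000e-03, -0.0000e+00]), 'position': array([ 0.257, -0.677,  0.23 ]), 'orientation': array([-3.089e+00, -5.670e-01,  1.000e-03]), 'force': array([-0.273,  0.418, -0.646]), 'ft_torque': array([ 0.001, -0.019, -0.001]), 'grasp_force': np.float64(0.0), 'finger_gap': np.float64(0.999)}
top {'fx': 403.5256618797275, 'fy': 403.5256618797275, 'cx': 322.8321543045587, 'cy': 201.5529000046332, 'D': array([-0.10588651,  0.        ,  0.        ,  0.        ,  0.        ]), 'view': array([[-6.31828396e-03, -9.99978742e-01, -1.61070546e-03,
         6.60821781e-02],
       [-9.88635402e-01,  6.48853384e-03, -1.50193012e-01,
         4.61764769e-01],
       [ 1.50200270e-01,  6.43438347e-04, -9.88655382e-01,
         1.13936889e+00],
       [ 0.00000000e+00,  0.00000000e+00,  0.00000000e+00,
         1.00000000e+00]])}
side {'fx': 436.63681234013427, 'fy': 436.63681234013427, 'cx': 313.8741158407359, 'cy': 206.43944687104565, 'D': array([-0.10191283,  0.        ,  0.        ,  0.        ,  0.        ]), 'view': array([[ 3.41429334e-01,  9.39907277e-01,  5.67186159e-04,
        -2.03985868e-01],
       [ 8.99337378e-01, -3.26516474e-01, -2.90825158e-01,
        -3.72004712e-01],
       [-2.73163487e-01,  9.98063316e-02, -9.56776048e-01,
         1.23158714e+00],
       [ 0.00000000e+00,  0.00000000e+00,  0.00000000e+00,
         1.00000000e+00]])}
```

View pics/top0.png

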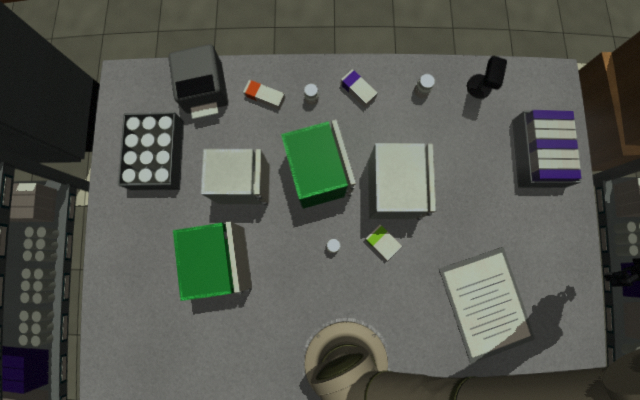

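View pics/side0.png

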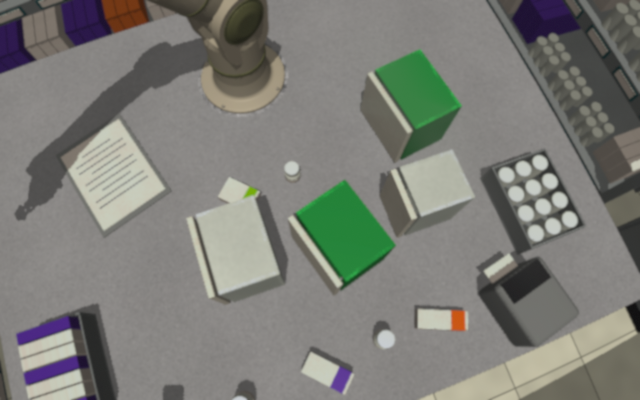

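The top picture shows the wide white cupboard at (405,178). Its door is the strip at column ~431, with the free edge at row ~144 and the hinge at row ~214. The narrow cupboard is at (232,173), and the other two are green.

```bash
cat > h.py <<'E'
from cell import *
import cv2,numpy as np
def ray(n,px,z,c=None):
    c=c or get_calibration(n)
    K=np.array([[c['fx'],0,c['cx']],[0,c['fy'],c['cy']],[0,0,1]])
    u=cv2.undistortPoints(np.array(px,float).reshape(-1,1,2),K,c['D']).reshape(-1,2)
    R=c['view'][:3,:3];t=c['view'][:3,3];o=-R.T@t
    r=np.c_[u,np.ones(len(u))]@R
    return o+r*((z-o[2])/r[:,2])[:,None]
E
python3 - <<'E'
from h import *
for n,roi in(("top",(360,130,450,225)),("side",(175,180,300,310))):
    p=cv2.imread(f"pics/{n}0.png");x0,y0,x1,y1=roi
    hsv=cv2.cvtColor(p,cv2.COLOR_BGR2HSV)
    m=((hsv[...,2]>165)&(hsv[...,1]<50)).astype(np.uint8)*255
    q=np.zeros_like(m);q[y0:y1,x0:x1]=m[y0:y1,x0:x1]
    k,_=cv2.findContours(q,cv2.RETR_EXTERNAL,cv2.CHAIN_APPROX_NONE)
    for a in k:
        if cv2.contourArea(a)>100:
            b=cv2.boxPoints(cv2.minAreaRect(a));print(n,cv2.contourArea(a),b.round(1).tolist());print(ray(n,b,.18).round(4))
    cv2.imwrite(f"pics/{n}c.png",cv2.resize(p[y0:y1,x0:x1],None,fx=4,fy=4,interpolation=0))
E
python3 -c "
import cv2,numpy as np
a=cv2.imread('pics/topc.png');b=cv2.imread('pics/sidec.png')
h=max(a.shape[0],b.shape[0]);f=lambda i:cv2.copyMakeBorder(i,0,h-i.shape[0],0,0,0)
o=np.hstack([f(a),f(b)]);cv2.imwrite('pics/both.png',cv2.resize(o,(800,int(800*o.shape[0]/o.shape[1]))))"
```

```text
top 165.0 [[428.3999938964844, 145.0], [431.8999938964844, 144.89999389648438], [434.5, 210.0], [431.0, 210.10000610351562]]
[[ 0.5885 -0.2153  0.18  ]
 [ 0.5889 -0.2246  0.18  ]
 [ 0.4165 -0.2226  0.18  ]
 [ 0.4162 -0.2135  0.18  ]]
top 3102.0 [[377.0, 144.0], [426.0, 144.0], [426.0, 210.0], [377.0, 210.0]]
[[ 0.5913 -0.0795  0.18  ]
 [ 0.5913 -0.2089  0.18  ]
 [ 0.4166 -0.2005  0.18  ]
 [ 0.4175 -0.0746  0.18  ]]
side 431.0 [[185.1999969482422, 217.8000030517578], [191.3000030517578, 216.10000610351562], [214.0, 296.1000061035156], [207.89999389648438, 297.8999938964844]]
[[ 0.4166 -0.2264  0.18  ]
 [ 0.4174 -0.2129  0.18  ]
 [ 0.5959 -0.2146  0.18  ]
 [ 0.595  -0.2273  0.18  ]]
side 5424.5 [[188.6999969482422, 191.1999969482422], [252.60000610351562, 172.5], [282.70001220703125, 275.20001220703125], [218.8000030517578, 293.8999938964844]]
[[ 0.3612 -0.2035  0.18  ]
 [ 0.3677 -0.0594  0.18  ]
 [ 0.6025 -0.0696  0.18  ]
 [ 0.5949 -0.204   0.18  ]]
```

View pics/both.png

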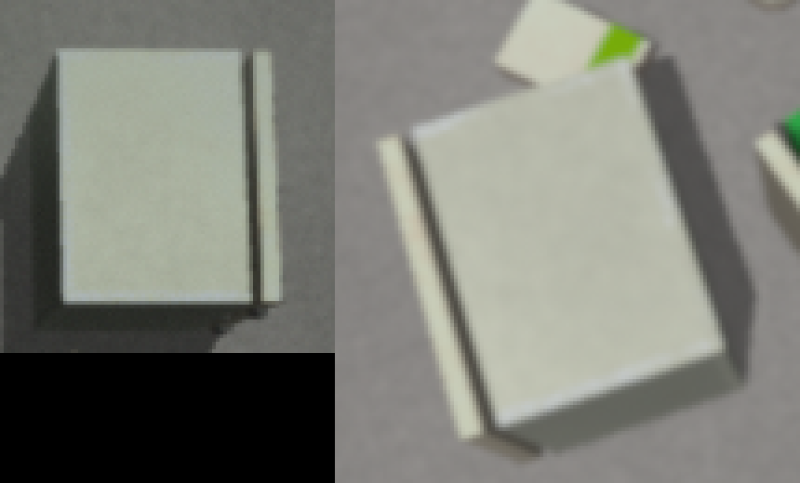

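The wide door lies almost along x, with the hinge at x≈0.415 and the free edge at ≈0.595. Its outer face is at y≈-0.227. I'll shut the fingers, square the tool, and approach.

servo_tool([
  [0,0,0,0,10.4],
  [0,0,0,0,10.4],
  [0,0.8,-0.9,0.2,0],
  [0,0.8,-0.9,0.2,0],
  [0,0.8,-0.9,0.2,0],
  [0,0.8,-0.9,0.2,0],
  [0,0.8,-0.9,0.2,0],
  [0,0.8,-0.9,0.2,0],
  [0,0.8,-0.9,0.2,0],
  [0,0,0,0,0],
], newtons=60)

```text
clock: 1.35
position: [0.3995, -0.5177, 0.1955]
orientation: [-3.139, -0.006, 0.0]
force: [-0.8, -1.0, -0.6]
finger_gap: 0.002
grasp_force: 0.0
```

servo_tool([
  [0,0.76,-0.94,0.23,0],
  [0,0.76,-0.94,0.23,0],
  [0,0.76,-0.94,0.23,0],
  [0,0.76,-0.94,0.23,0],
  [0,0.76,-0.94,0.23,0],
  [0,0.76,-0.94,0.23,0],
  [0,0.76,-0.94,0.23,0],
  [0,0.76,-0.94,0.23,0],
  [0,0.76,-0.94,0.23,0],
  [0,0,0,0,0],
])

```text
clock: 2.6
position: [0.5696, -0.3069, 0.1438]
orientation: [-3.14, -0.005, 0.001]
force: [0.4, -0.4, 0.4]
finger_gap: -0.002
grasp_force: 0.0
```

```bash
python3 - <<'E'
from h import *
print(get_state()['position'],get_state()['force'])
p,d=camera("side");cv2.imwrite("pics/s1.png",cv2.resize(p[120:340,120:340,::-1],None,fx=2.6,fy=2.6))
E
```

```text
[ 0.56961428 -0.30692882  0.14380803] [ 0.355085   -0.44047599  0.42250276]
```

View pics/s1.png

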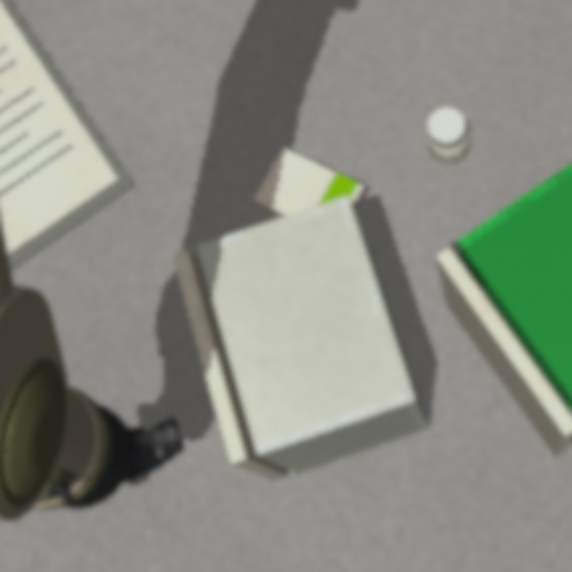

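The gripper (crop ~(160,440)) stands in front of the free-edge end of the door (edge ~(240,460)), still clear of it. Next I'll move in to contact.

servo_tool([
  [0,0,-0.7,0,0],
  [0,0,-0.7,0,0],
  [0,0,-0.6,0,0],
  [0,0,-0.2,0,0],
  [0,0,0,0,0],
])

```text
clock: 3.28
position: [0.5685, -0.2535, 0.1447]
orientation: [3.141, 0.001, 0.0]
force: [-0.1, -1.0, -0.1]
finger_gap: -0.001
grasp_force: 0.0
```

servo_tool([
  [0,0,-0.1,0,0],
  [0,0,-0.1,0,0],
  [0,0,0,0,0],
])

```text
clock: 3.65
position: [0.5683, -0.2489, 0.1445]
orientation: [-3.142, 0.0, 0.0]
force: [0.5, -0.1, 0.9]
finger_gap: -0.003
grasp_force: 0.0
```

servo_tool([
  [0,0,-0.1,0,0],
  [0,0,0,0,0],
])

```text
clock: 3.9
position: [0.5684, -0.2461, 0.1445]
orientation: [-3.141, -0.0, 0.0]
force: [-0.4, -0.4, 0.3]
finger_gap: -0.005
grasp_force: 0.0
```

servo_tool([
  [0,0,-0.1,0,0],
  [0,0,0,0,0],
])

```text
clock: 4.15
position: [0.5684, -0.2436, 0.1445]
orientation: [-3.141, -0.0, 0.0]
force: [-0.5, -0.1, 0.9]
finger_gap: -0.002
grasp_force: 0.0
```

servo_tool([
  [0,0,-0.08,0,0],
  [0,0,0,0,0],
])

```text
clock: 4.4
position: [0.5684, -0.2417, 0.1445]
orientation: [-3.142, -0.0, 0.0]
force: [0.7, 0.5, 0.2]
finger_gap: -0.006
grasp_force: 0.0
```

servo_tool([
  [0,0,-0.08,0,0],
  [0,0,0,0,0],
])

```text
clock: 4.65
position: [0.5684, -0.2402, 0.1445]
orientation: [3.141, -0.001, 0.0]
force: [-0.1, -2.5, -1.1]
finger_gap: 0.001
grasp_force: 0.9
```

Contact is starting at y≈-0.240, so I'll press on.

servo_tool([
  [0,0,-0.08,0,0],
  [0,0,0,0,0],
])

```text
clock: 4.9
position: [0.5685, -0.2387, 0.1446]
orientation: [3.14, -0.001, 0.001]
force: [0.5, -5.3, -1.7]
finger_gap: 0.001
grasp_force: 2.5
```

servo_tool([
  [0,0,-0.08,0,0],
  [0,0,0,0,0],
])

```text
clock: 5.15
position: [0.5685, -0.2369, 0.1446]
orientation: [3.14, -0.001, 0.001]
force: [1.0, -5.3, -2.5]
finger_gap: 0.002
grasp_force: 2.7
```

servo_tool([
  [0,0,-0.05,0,0],
  [0,0,0,0,0],
])

```text
clock: 5.4
position: [0.5686, -0.2358, 0.1446]
orientation: [3.14, -0.002, 0.001]
force: [0.4, -6.1, -1.4]
finger_gap: 0.0
grasp_force: 3.0
```

Now I'll back off well clear of the door and look.

servo_tool([
  [0,0,0.3,0,0],
  [0,0,1,0,0],
  [0,0,1,0,0],
  [0,0,1,0,0],
  [0,0,1,0,0],
  [0,0,0.5,0,0],
  [0,0,0,0,0],
])

```text
clock: 6.28
position: [0.568, -0.3554, 0.1444]
orientation: [-3.141, 0.003, 0.0]
force: [-0.2, -0.3, -0.3]
finger_gap: -0.003
grasp_force: 0.0
```

```bash
python3 - <<'E'
from h import *
print(get_state()['position'],get_state()['force'])
p,d=camera("side");cv2.imwrite("pics/s2.png",cv2.resize(p[120:340,100:340,::-1],None,fx=2.6,fy=2.6))
E
```

```text
[ 0.56803353 -0.35537399  0.14435099] [-0.16079751 -0.30689526 -0.29303855]
```

View pics/s2.png

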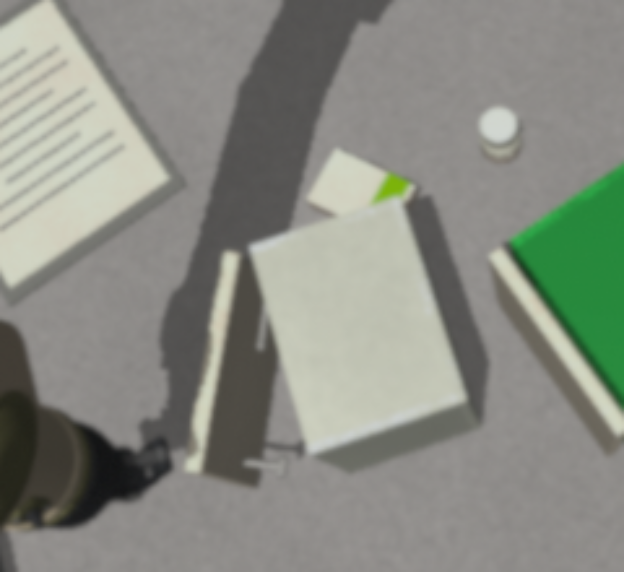

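The door popped ajar to about 0.4 rad. Its free edge is at crop ~(195,470) and the tool is clear of it. Now I'll go round the free edge and behind the door.

servo_tool([
  [0,0.9,0,-0.2,0],
  [0,0.9,0,-0.2,0],
  [0,0.9,0,0,0],
  [0,0.1,-0.9,0,0],
  [0,0,-0.95,0,0],
  [0,0,-0.95,0,0],
  [0,0,-0.95,0,0],
  [0,0,-0.85,0,0],
  [0,0,0,0,0],
])

```text
clock: 7.45
position: [0.6388, -0.237, 0.1547]
orientation: [-3.141, -0.004, -0.0]
force: [0.0, -0.5, -0.2]
finger_gap: -0.001
grasp_force: 0.0
```

servo_tool([
  [0,-0.6,0,0,0],
  [0,-0.6,0,0,0],
  [0,-0.6,0,0,0],
  [0,-0.4,0,0,0],
  [0,0,0,0,0],
])

```text
clock: 8.07
position: [0.5825, -0.2401, 0.1547]
orientation: [3.142, -0.002, -0.0]
force: [-0.5, 0.2, -0.2]
finger_gap: -0.0
grasp_force: 0.0
```

```bash
python3 - <<'E'
from h import *
print(get_state()['position'],get_state()['force'])
p,d=camera("side");cv2.imwrite("pics/s3.png",cv2.resize(p[120:340,100:340,::-1],None,fx=2.6,fy=2.6))
E
```

```text
[ 0.58253711 -0.24005213  0.15474835] [-0.46250574  0.23084347 -0.17802462]
```

View pics/s3.png

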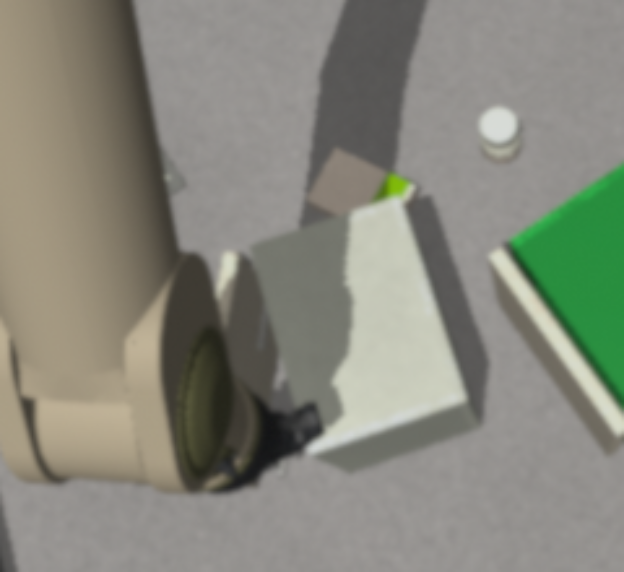

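The fingertips (crop ~(305,425)) are behind the door, clear of the box. Sweep in an arc.

servo_tool([
  [0,-0.41,0.32,0,0],
  [0,-0.41,0.32,0,0],
  [0,-0.25,0.55,0,0],
  [0,-0.25,0.55,0,0],
  [0,-0.25,0.55,0,0],
  [0,-0.25,0.55,0,0],
  [0,-0.46,0.4,0,0],
  [0,-0.46,0.4,0,0],
  [0,-0.46,0.4,0,0],
  [0,-0.46,0.4,0,0],
])

```text
clock: 9.38
position: [0.4909, -0.351, 0.1545]
orientation: [-3.141, 0.0, 0.0]
force: [0.6, 0.2, 0.4]
finger_gap: -0.0
grasp_force: 0.4
```

servo_tool([
  [0,-0.4,0.15,0,0],
  [0,-0.4,0.15,0,0],
  [0,-0.4,0.15,0,0],
  [0,-0.4,0.15,0,0],
  [0,-0.3,0.1,0,0],
  [0,-0.2,0,0,0],
  [0,0,0,0,0],
])

```text
clock: 10.25
position: [0.4389, -0.3681, 0.1546]
orientation: [-3.142, 0.001, 0.0]
force: [0.6, -0.3, -0.1]
finger_gap: -0.0
grasp_force: 0.0
```

Back off from the door in +x and look from above.

servo_tool([
  [0,0.5,0,0,0],
  [0,1,0.5,0,0],
  [0,1,1,-0.5,0],
  [0,1,1,-1,0],
  [0,1,1,-1,0],
  [0,0.5,1,0,0],
  [0,0,0,0,0],
])

```text
clock: 11.12
position: [0.5658, -0.4819, 0.2166]
orientation: [3.141, -0.001, 0.001]
force: [-0.4, -0.2, -0.5]
finger_gap: 0.0
grasp_force: 0.0
```

```bash
python3 - <<'E'
from h import *
print(get_state()['position'],get_state()['force'])
p,d=camera("top");cv2.imwrite("pics/t4.png",cv2.resize(p[100:300,150:550,::-1],None,fx=2,fy=2))
E
```

```text
[ 0.56582742 -0.48186824  0.21662479] [-0.41095553 -0.18665346 -0.54641464]
```

View pics/t4.png

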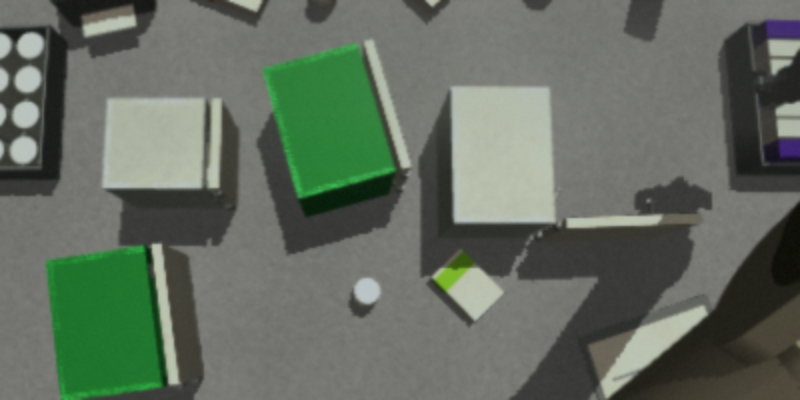

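The wide door now runs from crop (565,222) to (702,217), square to its box front. The narrow cupboard at (160,143) is still shut. I'll check the angle.

```bash
python3 - <<'E'
from h import *
a,b=ray("top",[[150+565/2,100+223/2],[150+702/2,100+219/2]],.18);v=b-a
print(a,b,np.linalg.norm(v),np.arctan2(-v[1],v[0]))
E
```

```text
[ 0.4125827  -0.21715608  0.18      ] [ 0.41626734 -0.39881027  0.18      ] 0.18169155468692855 1.5505153043596043
```

The door is open about 1.55 rad, which is a right angle, and the arm is clear.

```bash
python3 -c "from cell import *;print(hand_in())"
```

```text
the job is handed in; nothing more can be done
None
```

The wide cupboard's door was pressed until its catch released and then swung open to about 1.55 rad (roughly a right angle), the narrow cupboard stayed shut, and the job was handed in at about 11 s with the arm clear.

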